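Switch on the heater place of the black-capped vial with a stylus

TASK

Switch on the heating for the vial with the black cap: take the stylus out of its stand and use its point to press down the raised, red-marked front end of the small recessed rocker that belongs to that vial's place, so that it snaps over (rockers and places follow the same order from left to right, joined by the white lines). Leave the other four rockers off and the vials undisturbed, keep the gripper itself off the heater, and finally put the stylus back upright, fully home in its stand.

Things in the scene. Friction and masses are not known exactly. Their poses are not given: they have to be found in the camera images.
- heater: five-place vial heater fixed to the bench: white box 170 (x) x 250 (y) mm, grey deck 46 mm up; origin on the bench under its middle, -x its front, +y its left. Metal block with places at the rear (top 86 mm up, vial tops 102 mm). In front a black guard frame, 42 x 79 mm, centre at x -40, y 0, top 62 mm up: five slots 32 (x) x 11 mm, 14 mm apart, a rocker in each; white lines lead to the places
- vial_black: sample vial 27 mm across, 52 mm high, with a black cap; the only black cap. Stands loose in one of the five places (which one changes). Origin at the middle of its underside, z up
- vial_white_1: sample vial 27 mm across, 52 mm high, with a white cap, standing loose in another place; origin at the middle of its underside
- vial_white_2: sample vial 27 mm across, 52 mm high, with a white cap, standing loose in another place; origin at the middle of its underside
- vial_white_3: sample vial 27 mm across, 52 mm high, with a white cap, standing loose in another place; origin at the middle of its underside
- vial_white_4: sample vial 27 mm across, 52 mm high, with a white cap, standing loose in another place; origin at the middle of its underside
- place_1 (a point): centre of the floor of the leftmost (greatest y in the heater's frame) place of the metal block (31 mm hole, 36 mm deep); belongs to rocker 1
- place_2 (a point): centre of the floor of the second from the left place of the metal block (31 mm hole, 36 mm deep); belongs to rocker 2
- place_3 (a point): centre of the floor of the middle place of the metal block (31 mm hole, 36 mm deep); belongs to rocker 3
- place_4 (a point): centre of the floor of the fourth from the left place of the metal block (31 mm hole, 36 mm deep); belongs to rocker 4
- place_5 (a point): centre of the floor of the rightmost place of the metal block (31 mm hole, 36 mm deep); belongs to rocker 5
- rocker_1 (a joint): leftmost (greatest y in the heater's frame) rocker: 0 = off (red-marked front end raised), 0.5 rad = on (front end down). Snap-action: pushing the raised end down with about 3 N carries it past the middle (0.25), where it springs over to the other side and stays
- rocker_1_red_end (a point): point on top of the front end, with a red mark, of rocker 1 (grey, 25 x 9.5 mm), 9 mm in front of its pivot; moves with the rocker: 58 mm above the bench when off (4 mm below the top of the guard frame), 53.5 mm when on.
- rocker_2 (a joint): second from the left rocker: 0 = off (red-marked front end raised), 0.5 rad = on (front end down). Snap-action: pushing the raised end down with about 3 N carries it past the middle (0.25), where it springs over to the other side and stays
- rocker_2_red_end (a point): point on top of the front end, with a red mark, of rocker 2 (grey, 25 x 9.5 mm), 9 mm in front of its pivot; moves with the rocker: 58 mm above the bench when off (4 mm below the top of the guard frame), 53.5 mm when on.
- rocker_3 (a joint): middle rocker: 0 = off (red-marked front end raised), 0.5 rad = on (front end down). Snap-action: pushing the raised end down with about 3 N carries it past the middle (0.25), where it springs over to the other side and stays
- rocker_3_red_end (a point): point on top of the front end, with a red mark, of rocker 3 (grey, 25 x 9.5 mm), 9 mm in front of its pivot; moves with the rocker: 58 mm above the bench when off (4 mm below the top of the guard frame), 53.5 mm when on.
- rocker_4 (a joint): fourth from the left rocker: 0 = off (red-marked front end raised), 0.5 rad = on (front end down). Snap-action: pushing the raised end down with about 3 N carries it past the middle (0.25), where it springs over to the other side and stays
- rocker_4_red_end (a point): point on top of the front end, with a red mark, of rocker 4 (grey, 25 x 9.5 mm), 9 mm in front of its pivot; moves with the rocker: 58 mm above the bench when off (4 mm below the top of the guard frame), 53.5 mm when on.
- rocker_5 (a joint): rightmost rocker: 0 = off (red-marked front end raised), 0.5 rad = on (front end down). Snap-action: pushing the raised end down with about 3 N carries it past the middle (0.25), where it springs over to the other side and stays
- rocker_5_red_end (a point): point on top of the front end, with a red mark, of rocker 5 (grey, 25 x 9.5 mm), 9 mm in front of its pivot; moves with the rocker: 58 mm above the bench when off (4 mm below the top of the guard frame), 53.5 mm when on.
- stylus: loose stylus, 115 mm long, upright with its point down: blue round handle 11 mm across reaching 55 mm above the origin, black collar 18 mm across and 4 mm high whose underside is the origin, and below it a steel shank 5 mm across that ends 60 mm under the origin; z along the handle, away from the point. About 30 g; grip the handle about 30 mm above the origin
- stylus_tip (a point): the stylus's rounded point (2.4 mm across, widening to 5 mm within 14 mm), 60 mm below its origin
- stand_mouth (a point): centre of the open top of the stylus stand, 75 mm above the bench. The stand is fixed to the bench: a round dark foot 72 mm across and 11 mm high with an upright metal tube, 23 mm across at the top, bored 11 mm wide and 62 mm deep; the stylus is home when its collar rests on this rim
Not all that is in view belongs to the job. Leave any green look-alike of the part that bears stand_mouth alone.

How it is judged:
By the outcome, as a careful person would: the job done as asked, in the order asked, and still so for the second after the job is handed in, with the robot touching nothing.
It also fails if it takes over 50 s, if anything falls off the work surface, if the arm or the gripper's body presses on something with over 40 N, if the wrist force passes 120 N, or if a joint passes its speed limit or range.

ROBOT

A 7-joint arm with a two-finger parallel gripper is mounted at the origin on a cart in front of the work surface, level with it; the furniture and walls round the work are solid. World frame = base frame: x ahead of the robot, y to its left, z up, the work surface at z = 0. Lengths are in m, angles in rad, forces in N, time in s.
With the tool pointing down it reaches from about 0.4 to 0.85 m from the base axis. Payload 4.5 kg.
Tool frame: the origin (TCP) lies on the centre line of the jaws, within the pads' length; the fingertips stand 14 mm ahead of it and the grasp point (between the pads) lies 5 mm behind it; z points along the fingers, y is the line along which they close (so a half turn about z gives the same grasp; the last joint's range is limited). The gripper opens to 88 mm and grips with 3 to 60 N. Pads are 18 mm wide; open, the fingers measure 123 mm over their backs; the gripper's body (75 mm by 187 mm) begins 45 mm behind the grasp point.
Start: joints at [1.326, 0.689, -0.195, 1.565, 0.157, 0.902, -0.215], TCP at [0.172, -0.601, 0.253] pointing down, gripper open.
Joint ranges: [-3.01, 3.01], [-0.46, 2.08], [-1.47, 1.51], [0.13, 2.56], [-1, 4.14], [0.04, 2.09], [-2.66, 2.66]. Speed limits (rad/s): [2.57, 2.57, 3.14, 3.14, 3.14, 3.14, 3.14].

INTERFACE

Orientations are given as a unit quaternion [w, x, y, z].
In Python, from cell import manip, vision gives the robot as it stands.
- The arm moves only by the tool step_arm, never from a script. Its argument "increments" is a list of rows, each a list of 6 numbers: the shift along the tool's x, y, z in cm, then the turn, a rotation vector about the tool's x, y, z in degrees. A call has 1 to 10 rows; each row is the pose to reach, as a shift and turn from the pose commanded when the call began, along the tool's axes at that moment; what a row does not reach only later rows make up. A row lasts 1/8 s, in which the tool goes at most 62.5 mm and 10.7 degrees, less where a joint would pass 70% of its speed; a pose out of reach is approached as far as the arm can. A call with a gripper value outside its range is refused whole. "hand" is the closure, from -1 (fully open) to 1 (shut), set as the call begins (left out, the last holds). The fingers move at their own pace and stop on an object; "grip_force" is the grip in N (left out, the last holds). Time passes only in rows, so rows that repeat a pose let the fingers close. It gives the time, the measured TCP pose, the force, the opening and the grip force at its end, in the units of the state.
- manip.get_state(): the state, without advancing time (a new reading comes with each control period).
- vision.capture(name): name is "scene" or "top" or "wrist"; returns a dict with "image" (400x640x3 uint8, blue, green, red), "K" (3x3 intrinsics, pixels), "xyz" and "orientation" of the camera in the world; the wrist camera has in their place "T_tool_cam" (4x4, takes a point from camera to tool coordinates, whose origin is the TCP and whose axes are the flange's). Camera axes: x right, y up, looking along -z (the intrinsics and any distortion apply to the point x, -y, -z); pixel columns grow to the right and rows downward; lengths in m; the calibration is good to about 2 mm. The wrist camera is an equidistant fisheye: a pixel r from the principal point sees the ray r / f radians off the axis. A picture is of the moment at which its call begins: read the wrist's pose just before it. There is no depth.
- manip.finish_job(): hands the job in; it is judged then, once.
The state is a dict: "t": time; "joint_positions": joint angles; "qvel": joint speeds; "joint_torque": joint torques, N m; "tcp_pos": TCP position; "tcp_rot": TCP orientation; "ft_force": force on the tool from outside, world axes, zero at the start; "wrist_torque": the same for the moment, N m; "grip_width": finger opening in m; "grasp_force": force on a finger pad.
Only numpy, scipy, OpenCV 4.12 (cv2) and the standard library are available. Lean on these libraries where they do the work, as an engineer would, in place of code of your own. Each camera call takes 0.05 s, during which the arm holds its last target. There are 200 camera calls.

## Working session

There is one attempt and no reset: what is moved stays moved. The work goes in short steps, Python scripts to look and compute and a tool call to move; the robot and the scene stay as the last step left them, time stands still between calls to the robot, and variables do not carry over. Pictures are saved under pics/ and viewed, at most 10 in all, crops included, and the job is handed in when it is done.

Besides the shell and the picture viewer there is one more tool, called after "Emit:" as name(argument=value, ...) on one line, values as JSON. step_arm: Moves the arm, as the interface text tells. Its arguments: {"type":"object","properties":{"increments":{"type":"array"},"hand":{"type":"number"},"grip_force":{"type":"number"}},"required":["increments"]}

```bash
ls; mkdir -p pics
cat > h.py <<'E'
import numpy as np, cv2
from scipy.spatial.transform import Rotation as R
from cell import manip, vision
def rot(q): return R.from_quat([q[1],q[2],q[3],q[0]]).as_matrix()
def cap(name):
    s=manip.get_state(); c=vision.capture(name)
    if name=="wrist":
        T=np.eye(4);T[:3,:3]=rot(s["tcp_rot"]);T[:3,3]=s["tcp_pos"]
        T=T@np.array(c["T_tool_cam"])
    else:
        T=np.eye(4);T[:3,:3]=rot(c["orientation"]);T[:3,3]=c["xyz"]
    return dict(im=np.array(c["image"]),K=np.array(c["K"]),T=T,fe=name=="wrist",raw=c)
def ray(c,u,v):
    K=c["K"];x=(u-K[0,2])/K[0,0];y=(v-K[1,2])/K[1,1]
    if c["fe"]:
        r=np.hypot(x,y);k=np.sin(r)/r if r>1e-9 else 1
        d=np.array([x*k,-y*k,-np.cos(r)])
    else: d=np.array([x,-y,-1.])
    d=c["T"][:3,:3]@d
    return c["T"][:3,3],d/np.linalg.norm(d)
def onz(c,u,v,z):
    o,d=ray(c,u,v);return o+d*(z-o[2])/d[2]
def proj(c,p):
    q=c["T"][:3,:3].T@(np.array(p)-c["T"][:3,3]);x,y,z=q[0],-q[1],-q[2];K=c["K"]
    if c["fe"]:
        r=np.hypot(x,y);t=np.arctan2(r,z);x,y=(x/r*t,y/r*t) if r>1e-9 else (0,0)
    else: x,y=x/z,y/z
    return np.array([K[0,0]*x+K[0,2],K[1,1]*y+K[1,2]])
def tri(obs):
    A=np.zeros((3,3));b=np.zeros(3)
    for c,u,v in obs:
        o,d=ray(c,u,v);P=np.eye(3)-np.outer(d,d);A+=P;b+=P@o
    p=np.linalg.solve(A,b)
    return p,[np.linalg.norm((np.eye(3)-np.outer(ray(c,u,v)[1],ray(c,u,v)[1]))@(p-ray(c,u,v)[0])) for c,u,v in obs]
E
python3 - <<'E'
from h import *
a=cap("scene");b=cap("top")
cv2.imwrite("pics/a.png",a["im"]);cv2.imwrite("pics/b.png",b["im"])
import pickle;pickle.dump((a,b),open("ab.pkl","wb"))
for c in(a,b):print(c["K"].tolist(),c["T"].round(3).tolist(),[k for k in c["raw"]])
s=manip.get_state();print(s)
E
```

```text
pics
[[388.3618165100677, 0.0, 320.5302343913827], [0.0, 388.3618165100677, 195.64109745511166], [0.0, 0.0, 1.0]] [[-0.774, 0.456, -0.44, 0.183], [-0.634, -0.571, 0.522, 0.413], [-0.013, 0.682, 0.731, 0.702], [0.0, 0.0, 0.0, 1.0]] ['image', 'K', 'xyz', 'orientation']
[[368.1817840977877, 0.0, 323.9326986053661], [0.0, 368.1817840977877, 197.38864414065884], [0.0, 0.0, 1.0]] [[-0.006, 0.998, -0.067, 0.494], [-1.0, -0.006, -0.007, -0.031], [-0.007, 0.067, 0.998, 1.016], [0.0, 0.0, 0.0, 1.0]] ['image', 'K', 'xyz', 'orientation']
{'t': 0.1, 'joint_positions': array([ 1.32578705,  0.6899034 , -0.19452749,  1.56622767,  0.15731829,
        0.90247659, -0.21511006]), 'qvel': array([ 1.16820031e-03, -2.04722788e-03, -2.28217500e-03, -3.41913635e-03,
       -3.44831052e-04,  3.84837566e-05,  1.48365993e-03]), 'joint_torque': array([-3.20744482e-03, -5.28492880e+01, -1.27143893e+00, -1.53837669e+01,
       -5.25742129e-02,  1.93712483e-03,  5.19556784e-05]), 'tcp_pos': array([ 0.17182128, -0.60036405,  0.25199163]), 'tcp_rot': array([-7.92169836e-04,  9.90292891e-01,  1.38994003e-01, -1.73712158e-04]), 'ft_force': array([-0.40503348,  0.6193922 , -0.27576073]), 'wrist_torque': array([ 0.01732533,  0.03380381, -0.04620453]), 'grasp_force': 0.0, 'grip_width': 0.08821573947188645}
```

View pics/a.png

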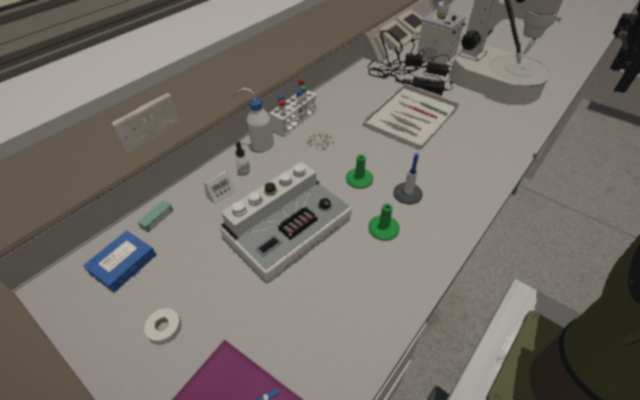

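View pics/b.png

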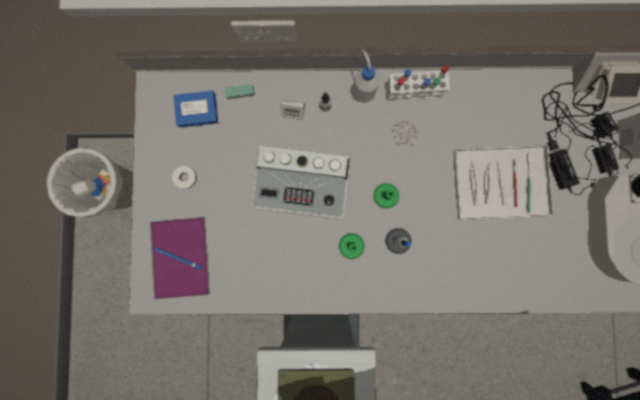

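The scene view shows the heater around (287,220), with a black cap at (270,188) in the row of vials, and the stylus in a dark stand at (408,180). The top view has the black cap at (302,161), third of five; the dark stand with the blue stylus is at (399,241). There are also green look-alike stands at (386,196) and (351,246). The black thing at (325,100) is a dropper bottle away from the heater, and the blue pen at (180,258) lies flat, so neither fits. I'll confirm in an enlarged crop and measure.

Run:
```python
from h import *
import pickle;a,b=pickle.load(open("ab.pkl","rb"))
def crop(c,x0,y0,w,h,k):return cv2.resize(c["im"][y0:y0+h,x0:x0+w],None,fx=k,fy=k,interpolation=cv2.INTER_CUBIC)
p=np.zeros((600,800,3),np.uint8)
p[:300,:400]=crop(b,250,140,100,75,4);p[:300,400:]=crop(a,215,155,133,100,3.0077)[:300,:400]
p[300:,:400]=crop(b,360,205,80,60,5);p[300:,400:]=crop(a,380,145,80,60,5)
cv2.imwrite("pics/c.png",p)
for n,c,box in(("a",a,(380,145,460,210)),("b",b,(375,220,425,265))):
    hsv=cv2.cvtColor(c["im"],cv2.COLOR_BGR2HSV);m=cv2.inRange(hsv,(105,110,40),(130,255,255))
    mm=np.zeros_like(m);x0,y0,x1,y1=box;mm[y0:y1,x0:x1]=m[y0:y1,x0:x1]
    v,u=np.nonzero(mm);print(n,len(u),u.min(),u.max(),v.min(),v.max(),u.mean(),v.mean())
    for z in(0.0785+.027,):print(onz(c,u.mean(),v.mean(),z).round(4))
# heater corners on b at outer top z=.046 & black cap at .102
for uv in((260,148),(348,153)):print(onz(b,*uv,.086))
print("cap",onz(b,302,161,.102),onz(a,270,187,.102))
```

```text
a 48 411 417 154 172 414.2083333333333 163.3125
[ 0.4398 -0.2233  0.1055]
b 25 402 409 242 246 406.36 243.32
[ 0.4403 -0.2264  0.1055]
[0.68341733 0.13819715 0.086     ]
[ 0.66891793 -0.08665535  0.086     ]
cap [0.64645777 0.02971668 0.102     ] [0.6460862  0.03307321 0.102     ]
```

View pics/c.png

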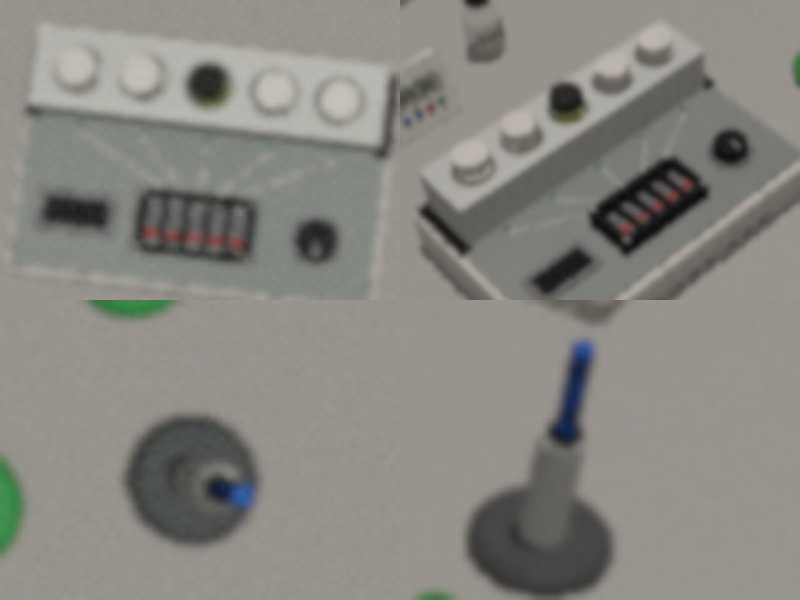

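Confirmed: the only black cap on the heater is third of five, at top-view pixel (302,161), so rocker 3, the middle one, is the target. The stylus stands in the dark-footed stand, not in the green ones. Next I'll move the wrist camera close for precise measurements.

Emit:
step_arm(increments=[[2, -1.7, -0.2, 0, 0, 2], [6, -5.1, -0.5, 0, 0, 5], [10.5, -9, -1, 0, 0, 8], [15, -12.9, -1.3, 0, 0, 11], [19.5, -16.7, -1.6, 0, 0, 14], [24, -20.6, -2, 0, 0, 16], [28.5, -24.5, -2, 0, 0, 16], [32, -27.4, -2, 0, 0, 16], [34.2, -29.3, -2, 0, 0, 16], [34.2, -29.3, -2, 0, 0, 16]], hand=-0.2)

```text
t: 1.35
tcp_pos: [0.4214, -0.2228, 0.2726]
tcp_rot: [-0.0, 1.0, 0.002, 0.0]
ft_force: [0.1, -0.4, -0.5]
grip_width: 0.0528
grasp_force: 0.0
```

Run:
```python
from h import *
import pickle
c=cap("wrist");pickle.dump(c,open("w1.pkl","wb"));cv2.imwrite("pics/w1.png",c["im"])
s=manip.get_state();print(s["t"],s["tcp_pos"],s["tcp_rot"],s["grip_width"],s["ft_force"],np.abs(s["qvel"]).max());print(c["K"],c["T"].round(3))
```

```text
1.4 [ 0.42010964 -0.22467655  0.27251399] [ 2.83624286e-06  9.99999616e-01  7.89221244e-04 -3.81843256e-04] 0.05280229632525508 [ 0.09438074 -1.46453921  0.00217903] 0.03999161348615613
[[309.70691629   0.         321.66315528]
 [  0.         309.70691629 195.30591749]
 [  0.           0.           1.        ]] [[ 0.004  0.964  0.267  0.491]
 [-1.     0.005 -0.    -0.221]
 [-0.001 -0.267  0.964  0.406]
 [ 0.     0.     0.     1.   ]]
```

View pics/w1.png

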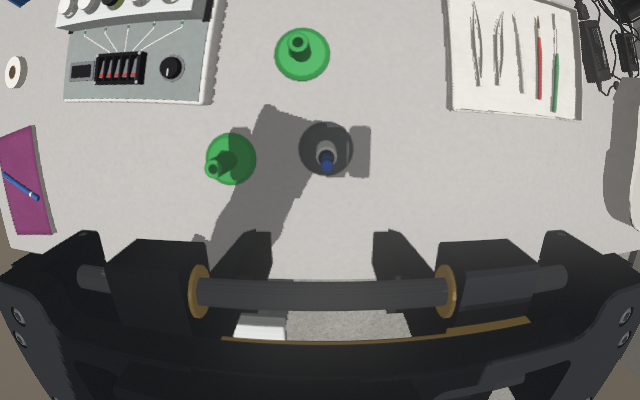

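The wrist view shows the stylus handle at about (326,160) in the dark stand, the green stands at (302,50) and (230,160), and the rocker guard at (121,68). Next is a second viewpoint for triangulation.

Emit:
step_arm(increments=[[2, -3, -0.5, 0, 0, 0], [5, -8, -0.8, 0, 0, 0], [7, -11, -1, 0, 0, 0], [7, -11, -1, 0, 0, 0], [7, -11, -1, 0, 0, 0]])

```text
t: 2.02
tcp_pos: [0.489, -0.1174, 0.2824]
tcp_rot: [0.001, 1.0, -0.002, -0.001]
ft_force: [0.4, 0.3, -1.1]
grip_width: 0.0529
grasp_force: 0.0
```

Run:
```python
from h import *
import pickle
c=cap("wrist");pickle.dump(c,open("w2.pkl","wb"));w1=pickle.load(open("w1.pkl","rb"))
s=manip.get_state();print(s["t"],s["tcp_pos"],np.abs(s["qvel"]).max())
p0=[.44,-.225,.105];h0=[.61,.03,.06]
P=np.zeros((600,800,3),np.uint8)
for i,w in enumerate((w1,c)):
    u,v=proj(w,p0).round().astype(int);u2,v2=proj(w,h0).round().astype(int);print((u,v),(u2,v2))
    for j,(uu,vv) in enumerate(((u,v),(u2,v2))):
        x0=max(0,min(uu-50,540));y0=max(0,min(vv-37,325));print("crop",i,j,x0,y0)
        P[j*300:j*300+300,i*400:i*400+400]=cv2.resize(w["im"][y0:y0+75,x0:x0+100],(400,300),interpolation=cv2.INTER_CUBIC)
cv2.imwrite("pics/d.png",P)
```

```text
2.075 [ 0.48894981 -0.11759353  0.28249979] 0.004325374934854024
(np.int64(325), np.int64(163)) (np.int64(125), np.int64(32))
crop 0 0 275 126
crop 0 1 75 0
(np.int64(420), np.int64(223)) (np.int64(198), np.int64(74))
crop 1 0 370 186
crop 1 1 148 37
```

View pics/d.png

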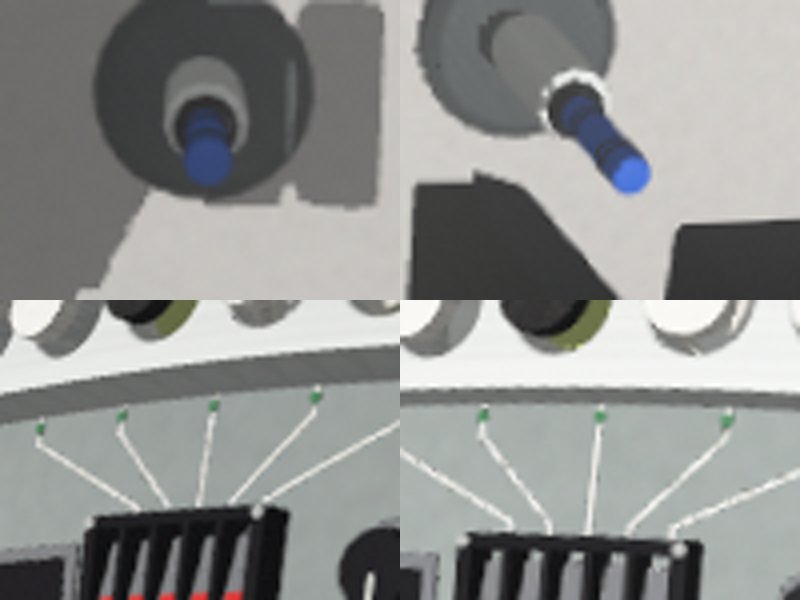

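The crops show the stylus top at about w1 (326.6,165.6) and w2 (427.7,229.4), with the black collar on the bright tube rim. The middle white line leads to the black-capped vial. Now I'll triangulate.

Run:
```python
from h import *
import pickle
w1=pickle.load(open("w1.pkl","rb"));w2=pickle.load(open("w2.pkl","rb"));a,b=pickle.load(open("ab.pkl","rb"))
T=[]
for w,(u,v),r in((w1,(326.6,165.6),6),(w2,(427.7,229.4),7)):
    im=w["im"].astype(int);m=np.zeros(im.shape[:2],bool);u,v=int(u),int(v)
    s=im[v-r:v+r+1,u-r:u+r+1];k=(s[...,0]>s[...,2]+60)&(s[...,0]>(150 if w is w2 else 130))
    vv,uu=np.nonzero(k);T.append((w,uu.mean()+u-r,vv.mean()+v-r));print(len(uu),T[-1][1:])
print("top",tri(T)); print([onz(*t,.134).round(4) for t in T])
# rim: bright ring in w2
print("rim/collar est w2",onz(w2,370+(575-400+.5)/4-.5,186+102.5/4-.5,.077), "foot w2")
# red marks
L=[]
for w,box in((w1,(80,50,160,100)),(w2,(140,90,240,150))):
    x0,y0,x1,y1=box;s=w["im"][y0:y1,x0:x1].astype(int);k=((s[...,2]>s[...,1]+60)&(s[...,2]>s[...,0]+60)).astype(np.uint8)
    n,l,st,ce=cv2.connectedComponentsWithStats(k);q=sorted([(ce[i][0]+x0,ce[i][1]+y0,st[i][4]) for i in range(1,n) if st[i][4]>5]);print(np.round(q,1).tolist());L.append(q)
if len(L[0])==len(L[1])==5:
    P=[]
    for p,q in zip(*L):
        t,e=tri([(w1,*p[:2]),(w2,*q[:2])]);P.append(t);print(t.round(4),np.round(e,4),onz(w1,*p[:2],.058)[:2].round(4),onz(w2,*q[:2],.058)[:2].round(4))
```

```text
0 (np.float64(nan), np.float64(nan))
70 (np.float64(427.4142857142857), np.float64(229.35714285714286))
top (array([nan, nan, nan]), [np.float64(nan), np.float64(nan)])
[array([nan, nan, nan]), array([ 0.4435, -0.2239,  0.134 ])]
rim/collar est w2 [ 0.44412962 -0.2251141   0.077     ] foot w2
[[100.6, 75.1, 11.0], [108.4, 74.8, 10.0], [116.6, 74.1, 11.0], [124.3, 74.1, 13.0], [132.9, 73.9, 14.0]]
[[169.0, 118.2, 13.0], [179.0, 119.0, 15.0], [188.6, 119.6, 19.0], [199.5, 120.0, 18.0], [210.0, 121.0, 15.0]]
[0.5588 0.0724 0.0585] [0.0002 0.0002] [0.5587 0.073 ] [0.5589 0.0725]
[0.5567 0.058  0.0586] [0.0001 0.0001] [0.5568 0.0586] [0.5568 0.0583]
[0.5554 0.0455 0.0563] [0.0004 0.0004] [0.5554 0.0439] [0.5551 0.045 ]
[0.5534 0.03   0.0588] [0.0002 0.0002] [0.5534 0.0307] [0.5535 0.0303]
[0.5515 0.0164 0.0583] [0. 0.] [0.5515 0.0166] [0.5514 0.0165]<stdin>:8: RuntimeWarning: Mean of empty slice.
  ret = ret.dtype.type(ret / rcount)
```

Run:
```python
from h import *
import pickle
w1=pickle.load(open("w1.pkl","rb"));w2=pickle.load(open("w2.pkl","rb"))
s=w1["im"][150:182,312:342].astype(int);print(s[8:24:2,15])
k=((s[...,0]>s[...,2]+40)&(s[...,0]>85)).astype(np.uint8)
vv,uu=np.nonzero(k);print(len(uu),uu.min()+312,uu.max()+312,vv.min()+150,vv.max()+150)
bot=vv.max()+150+.5;cu=uu[vv>vv.max()-8].mean()+312;r=(uu.max()-uu.min()+1)/2
t=(w1,cu,bot-r);print(t[1:],r)
p,e=tri([t,(w2,427.41,229.36)]);print("top",p.round(4),e,onz(*t,.134).round(4))
# stand mouth: collar/rim centre in w1: crop(208,120)
print("rim w1",onz(w1,275+208.5/4-.5,126+122/4-.5,.077).round(4))
t1=(w1,275+207.5/4-.5,126+122/4-.5);t2=(w2,370+(575-400+.5)/4-.5,186+102.5/4-.5)
print("rim tri",tri([t1,t2]))
# foot via ellipse centre on w1: extents in crop 95..315, y..~198
print("foot w1",onz(w1,275+204/4,126+ (198+(-22))/2/4,.011).round(4))
s=manip.get_state();print(s["tcp_pos"],s["tcp_rot"])
```

```text
[[ 72  55  50]
 [101  65  51]
 [123  75  56]
 [122  75  56]
 [119  72  55]
 [118  72  55]
 [118  72  55]
 [ 89  66  59]]
122 321 332 156 171
(np.float64(326.5), np.float64(165.5)) 6.0
top [ 0.442  -0.2256  0.1298] [np.float64(0.00019588281422575218), np.float64(0.00019588281422582362)] [ 0.4429 -0.2256  0.134 ]
rim w1 [ 0.4432 -0.2265  0.077 ]
rim tri (array([ 0.44269879, -0.22637111,  0.07297347]), [np.float64(7.689207627775787e-05), np.float64(7.689207627774123e-05)])
foot w1 [ 0.444  -0.2267  0.011 ]
[ 0.48894981 -0.11759353  0.28249979] [ 6.64062517e-04  9.99997227e-01 -2.14607444e-03 -7.06663757e-04]
```

All the checks fit. The stylus top measures z≈0.130 and the rim ≈0.075. The red ends measure z≈0.058 with 14 mm spacing. The stylus axis is at about (0.443,-0.226) and rocker 3's red end at about (0.555,0.0445). I'll approach the stylus.

Emit:
step_arm(increments=[[-0.8, 2, 1, 0, 0, 0], [-2.5, 6, 4, 0, 0, 0], [-4, 9.5, 8, 0, 0, 0], [-4.6, 10.8, 11.5, 0, 0, -0.2], [-4.6, 10.8, 12.2, 0, 0, -0.2], [-4.6, 10.8, 12.2, 0, 0, -0.2], [-4.6, 10.8, 12.2, 0, 0, -0.2]])

```text
t: 2.95
tcp_pos: [0.4454, -0.2227, 0.162]
tcp_rot: [0.0, 1.0, 0.002, 0.001]
ft_force: [0.0, -0.7, 0.9]
grip_width: 0.0527
grasp_force: 0.0
```

Run:
```python
from h import *
import pickle
s=manip.get_state();print(s["t"],s["tcp_pos"],s["tcp_rot"],np.abs(s["qvel"]).max())
c=cap("wrist");pickle.dump(c,open("w3.pkl","wb"))
for p in([.443,-.2258,.130],[.443,-.2258,.079]):print(proj(c,p))
s=c["im"].astype(int);k=((s[...,0]>s[...,2]+50)&(s[...,0]>90)&(s[...,0]>s[...,1]+30))
k[:,:250]=0;k[:,400:]=0;k[:150]=0
v,u=np.nonzero(k);print(len(u),u.min(),u.max(),v.min(),v.max(),u[v>v.max()-10].mean())
if len(u):print([onz(c,u[v>v.max()-10].mean(),v.max()-10,.13)])
```

```text
2.95 [ 0.44535959 -0.22270064  0.16197209] [3.18965913e-04 9.99996933e-01 2.09871894e-03 1.27546537e-03] 0.006081628918889174
[329.12089494 238.68489956]
[327.51533624 211.08928363]
401 320 336 207 248 328.0
[array([ 0.4434324 , -0.22514588,  0.13      ])]
```

Run:
```python
from h import *
P=[]
for i in range(6):
    s=manip.get_state();P.append(s["tcp_pos"]);print(s["t"],s["tcp_pos"].round(4),s["tcp_rot"].round(4),s["joint_positions"].round(4));vision.capture("wrist")
```

```text
3.0 [ 0.4454 -0.2227  0.162 ] [4.0e-04 1.0e+00 2.2e-03 1.3e-03] [ 0.416   0.6722 -0.0719  2.0362  0.1061  0.4338 -1.303 ]
3.05 [ 0.4452 -0.2227  0.1619] [4.0e-04 1.0e+00 2.1e-03 1.2e-03] [ 0.416   0.6724 -0.0718  2.0364  0.1062  0.4337 -1.303 ]
3.1 [ 0.4451 -0.2228  0.1617] [4.0e-04 1.0e+00 2.1e-03 1.0e-03] [ 0.4161  0.6727 -0.0716  2.0366  0.1062  0.4336 -1.303 ]
3.15 [ 0.4449 -0.2228  0.1616] [3.e-04 1.e+00 2.e-03 8.e-04] [ 0.4162  0.673  -0.0715  2.0368  0.1062  0.4335 -1.303 ]
3.2 [ 0.4447 -0.2229  0.1614] [2.0e-04 1.0e+00 1.9e-03 6.0e-04] [ 0.4164  0.6733 -0.0714  2.0369  0.1062  0.4334 -1.303 ]
3.25 [ 0.4445 -0.2229  0.1612] [2.0e-04 1.0e+00 1.8e-03 4.0e-04] [ 0.4165  0.6736 -0.0714  2.0371  0.1063  0.4333 -1.303 ]
```

Emit:
step_arm(increments=[[0, 0, 1, 0, 0, 0], [0, 0, 3, 0, 0, 0], [0, 0, 5, 0, 0, 0], [0, 0, 6, 0, 0, 0], [0, 0, 6, 0, 0, 0], [0, 0, 6, 0, 0, 0], [0, 0, 6, 0, 0, 0], [0, 0, 6, 0, 0, 0]])

```text
t: 4.3
tcp_pos: [0.4444, -0.2232, 0.1012]
tcp_rot: [0.0, 1.0, 0.001, 0.0]
ft_force: [-0.3, 0.6, 0.2]
grip_width: 0.0532
grasp_force: 0.0
```

Emit:
step_arm(increments=[[-0.1, 0.2, 0.1, 0, 0, 0], [-0.1, 0.2, 0.1, 0, 0, 0], [-0.1, 0.2, 0.1, 0, 0, 0], [-0.1, 0.2, 0.1, 0, 0, 0], [-0.1, 0.2, 0.1, 0, 0, 0]])

```text
t: 4.92
tcp_pos: [0.4432, -0.225, 0.0997]
tcp_rot: [0.0, 1.0, 0.002, 0.0]
ft_force: [-0.5, 0.4, -0.3]
grip_width: 0.0527
grasp_force: 0.0
```

Emit:
step_arm(increments=[[0, 0, 0, 0, 0, 0], [0, 0, 0, 0, 0, 0], [0, 0, 0, 0, 0, 0], [0, 0, 0, 0, 0, 0], [0, 0, 0, 0, 0, 0], [0, 0, 0, 0, 0, 0], [0, 0, 0, 0, 0, 0], [0, 0, 0, 0, 0, 0]], hand=1, grip_force=20)

```text
t: 5.92
tcp_pos: [0.4432, -0.2251, 0.0997]
tcp_rot: [0.0, 1.0, 0.002, 0.0]
ft_force: [0.7, -0.2, 0.1]
grip_width: 0.0102
grasp_force: 20.0
```

Gripped; the opening is consistent with the 11 mm handle. Lifting straight up.

Emit:
step_arm(increments=[[0, 0, -1, 0, 0, 0], [0, 0, -2.5, 0, 0, 0], [0, 0, -4.5, 0, 0, 0], [0, 0, -6.5, 0, 0, 0], [0, 0, -8.5, 0, 0, 0], [0, 0, -10.5, 0, 0, 0], [0, 0, -11.5, 0, 0, 0], [0, 0, -11.5, 0, 0, 0]], grip_force=30)

```text
t: 6.92
tcp_pos: [0.4435, -0.2252, 0.2156]
tcp_rot: [0.0, 1.0, 0.001, 0.001]
ft_force: [0.4, 0.2, -1.0]
grip_width: 0.01
grasp_force: 30.0
```

Emit:
step_arm(increments=[[0.8, -2, 0, 0, 0, 0], [2.3, -5.5, 0, 0, 0, 0], [4.2, -10, 0, 0, 0, 0], [6, -14.5, 0, 0, 0, 0], [7.9, -19, 0, 0, 0, 0], [9.6, -23, 0, 0, 0, 0], [10.8, -26, 0, 0, 0, 0], [11.2, -27, 0, 0, 0, 0], [11.2, -27, 0, 0, 0, 0], [11.2, -27, 0, 0, 0, 0]])

```text
t: 8.18
tcp_pos: [0.5537, 0.043, 0.2145]
tcp_rot: [0.001, 1.0, 0.0, -0.001]
ft_force: [0.1, -0.5, -0.4]
grip_width: 0.01
grasp_force: 30.0
```

```bash
cat > look.py <<'E'
from h import *
import pickle,sys
s=manip.get_state();print(s["t"],s["tcp_pos"].round(4),s["tcp_rot"].round(4),s["grip_width"].round(4),np.abs(s["qvel"]).max())
c=cap("wrist");pickle.dump(c,open("w4.pkl","wb"))
tp=s["tcp_pos"]+rot(s["tcp_rot"])@[0,0,.0847];print("tip expected",tp.round(4),proj(c,tp),"target px",proj(c,[.5552,.0445,.058]))
im=c["im"].astype(int);k=((im[...,2]>im[...,1]+50)&(im[...,2]>im[...,0]+50)).astype(np.uint8)
n,l,st,ce=cv2.connectedComponentsWithStats(k)
for i in range(1,n):
    if st[i][4]>5 and np.hypot(*(onz(c,*ce[i],.058)[:2]-[.555,.0445]))<.05:print(ce[i].round(1),st[i][4],onz(c,*ce[i],.058).round(4))
u,v=proj(c,tp).round().astype(int);x0=max(0,min(u-80,480));y0=max(0,min(v-60,280));print(x0,y0)
cv2.imwrite("pics/%s.png"%sys.argv[1],cv2.resize(c["im"][y0:y0+120,x0:x0+160],None,fx=5,fy=5,interpolation=cv2.INTER_CUBIC))
E
python3 look.py e
```

```text
Traceback (most recent call last):
  File "look.py", line 3, in <module>
    s=manip.get_state();print(s["t"],s["tcp_pos"].round(4),s["tcp_rot"].round(4),s["grip_width"].round(4),np.abs(s["qvel"]).max())
                                                                                 ^^^^^^^^^^^^^^^^^^^^^
AttributeError: 'float' object has no attribute 'round'
```

Emit:
step_arm(increments=[[0.1, -0.1, 1, 0, 0, 0], [0.1, -0.1, 2.5, 0, 0, 0], [0.1, -0.1, 4, 0, 0, 0], [0.1, -0.1, 5, 0, 0, 0], [0.1, -0.1, 5, 0, 0, 0], [0.1, -0.1, 5, 0, 0, 0], [0.1, -0.1, 5, 0, 0, 0]])

```text
t: 9.05
tcp_pos: [0.5557, 0.0463, 0.1652]
tcp_rot: [-0.0, 1.0, 0.002, 0.001]
ft_force: [1.3, 0.6, -1.2]
grip_width: 0.0101
grasp_force: 30.0
```

```bash
sed -i 's/s\["grip_width"\].round(4)/s["grip_width"]/' look.py; python3 look.py e
```

```text
9.05 [0.5557 0.0463 0.1652] [-0.0e+00  1.0e+00  1.5e-03  5.0e-04] 0.010122002668517947 0.0019837373620056834
tip expected [0.5558 0.0463 0.0805] [323.37769482 207.02334756] target px [325.48190509 199.32957406]
[291.4 195.7] 30 [0.5581 0.0721 0.058 ]
[308.4 197.9] 32 [0.5564 0.0583 0.058 ]
[326.  200.2] 31 [0.5545 0.0441 0.058 ]
[343.4 202.3] 26 [0.5527 0.03   0.058 ]
[360.5 204.5] 38 [0.5509 0.0159 0.058 ]
243 147
```

View pics/e.png

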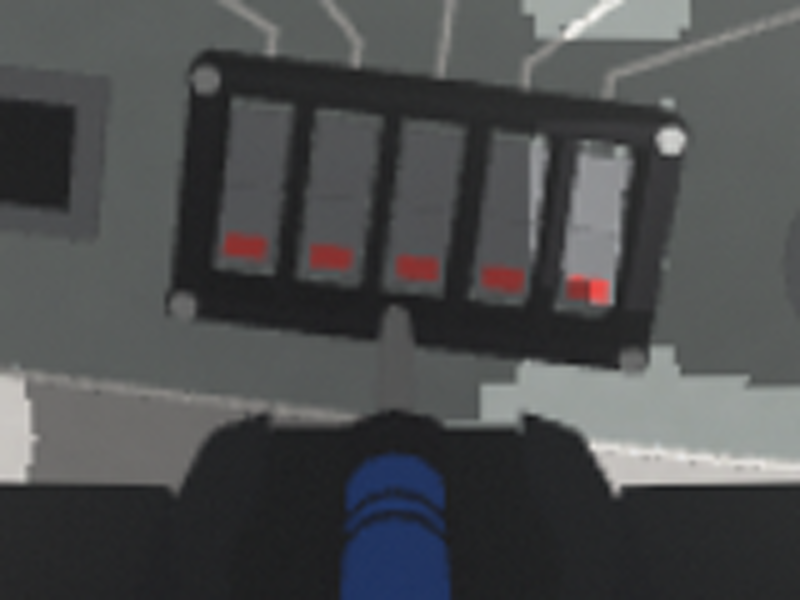

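The view shows the tip at px (322,208), coming down over the front of the middle rocker, whose red mark is at px (326,200). At the tip's height it is about 3 mm too far left (+y). I'll correct that and lower to just above the guard.

Emit:
step_arm(increments=[[0, 0.15, 0.3, 0, 0, 0], [-0.1, 0.3, 0.8, 0, 0, 0], [-0.1, 0.3, 1.2, 0, 0, 0], [-0.1, 0.3, 1.4, 0, 0, 0], [-0.1, 0.3, 1.4, 0, 0, 0], [-0.1, 0.3, 1.4, 0, 0, 0], [-0.1, 0.3, 1.4, 0, 0, 0], [-0.1, 0.3, 1.4, 0, 0, 0]])

```text
t: 10.1
tcp_pos: [0.5544, 0.0433, 0.1508]
tcp_rot: [0.0, 1.0, 0.001, 0.0]
ft_force: [0.4, -0.0, -0.5]
grip_width: 0.0099
grasp_force: 30.0
```

```bash
python3 look.py f
```

```text
10.1 [0.5544 0.0433 0.1508] [0.0e+00 1.0e+00 1.5e-03 1.0e-04] 0.009857338161149205 0.0018158112337526336
tip expected [0.5545 0.0433 0.0661] [323.37767344 207.02201115] target px [321.70086303 202.85685613]
[285.3 199.1] 38 [0.5581 0.0722 0.058 ]
[303.7 201.3] 35 [0.5564 0.0582 0.058 ]
[322.7 203.8] 36 [0.5545 0.0437 0.058 ]
[340.6 205.9] 36 [0.5528 0.03   0.058 ]
[358.8 207.8] 37 [0.5513 0.016  0.058 ]
243 147
```

View pics/f.png

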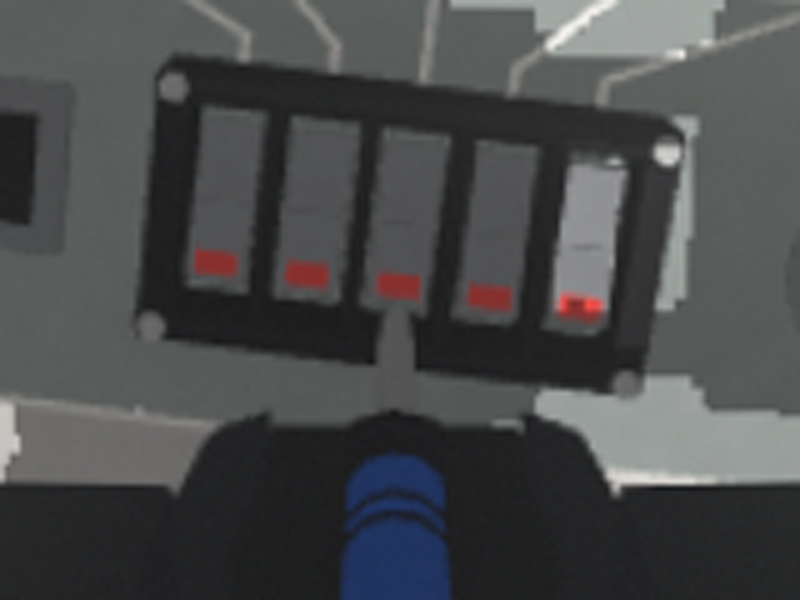

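The tip at px (322,208) is now aligned with rocker 3 in y and about 1.5 mm in front of the red mark's centre. I'll shift +1 mm in x and press down gently.

Emit:
step_arm(increments=[[0.1, 0, 0, 0, 0, 0], [0.1, 0, 0.3, 0, 0, 0], [0.1, 0, 0.6, 0, 0, 0], [0.1, 0, 0.8, 0, 0, 0], [0.1, 0, 0.9, 0, 0, 0], [0.1, 0, 1.0, 0, 0, 0], [0.1, 0, 1.1, 0, 0, 0]])

```text
t: 11.02
tcp_pos: [0.5554, 0.0432, 0.1396]
tcp_rot: [0.0, 1.0, 0.002, 0.0]
ft_force: [-0.5, -1.1, -0.1]
grip_width: 0.0098
grasp_force: 30.0
```

Emit:
step_arm(increments=[[0, 0, 0.1, 0, 0, 0], [0, 0, 0.15, 0, 0, 0], [0, 0, 0.2, 0, 0, 0], [0, 0, 0.2, 0, 0, 0]])

```text
t: 11.52
tcp_pos: [0.5555, 0.0432, 0.1378]
tcp_rot: [0.0, 1.0, 0.002, 0.0]
ft_force: [0.1, 0.2, 1.2]
grip_width: 0.01
grasp_force: 30.0
```

Emit:
step_arm(increments=[[0, 0, 0.1, 0, 0, 0], [0, 0, 0.15, 0, 0, 0], [0, 0, 0.15, 0, 0, 0]])

```text
t: 11.9
tcp_pos: [0.5557, 0.0432, 0.1369]
tcp_rot: [0.0, 1.0, 0.001, 0.0]
ft_force: [-1.4, -0.1, 6.5]
grip_width: 0.0099
grasp_force: 30.0
```

Emit:
step_arm(increments=[[0, 0, -0.5, 0, 0, 0], [0, 0, -1.5, 0, 0, 0], [0, 0, -2.7, 0, 0, 0], [0, 0, -3.5, 0, 0, 0], [0, 0, -3.5, 0, 0, 0]])

```text
t: 12.52
tcp_pos: [0.5559, 0.0433, 0.1721]
tcp_rot: [-0.0, 1.0, 0.002, 0.001]
ft_force: [0.0, -0.4, -0.9]
grip_width: 0.0101
grasp_force: 30.0
```

```bash
python3 look.py g
```

```text
12.525 [0.5559 0.0433 0.1721] [-1.0e-04  1.0e+00  1.5e-03  9.0e-04] 0.01012354724230985 0.017218765257920588
tip expected [0.5561 0.0433 0.0874] [323.37780272 207.02421536] target px [321.75241322 197.28208511]
[288.9 193.9] 31 [0.558  0.0718 0.058 ]
[305.5 196. ] 28 [0.5563 0.058  0.058 ]
[322.1 198.2] 24 [0.5544 0.0442 0.058 ]
[339.  200.2] 28 [0.5527 0.0301 0.058 ]
[355.9 202.3] 27 [0.5509 0.0159 0.058 ]
243 147
```

View pics/g.png

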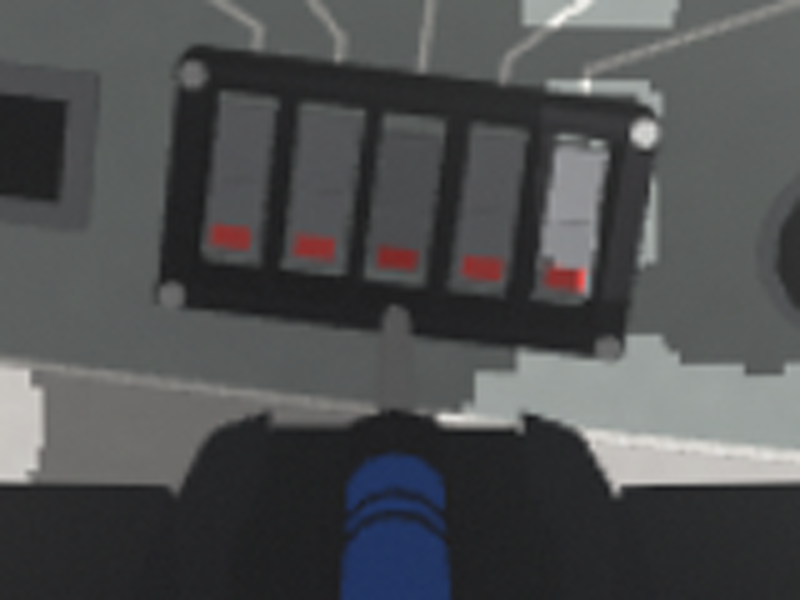

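Run:
```python
import cv2,numpy as np
f=cv2.imread("pics/f.png");g=cv2.imread("pics/g.png")
for n,im,pts in(("f",f,[(228,190),(318,200),(405,210),(495,220)]),("g",g,[(238,170),(322,178),(405,190),(490,200)])):
    print(n,[[im[y+d-5:y+d+6,x-10:x+10].mean().round(1) for d in(-45,-25,0,25,45)] for x,y in pts])
```

```text
f [[np.float64(83.4), np.float64(82.1), np.float64(81.5), np.float64(82.3), np.float64(82.3)], [np.float64(83.7), np.float64(82.8), np.float64(81.5), np.float64(82.3), np.float64(82.1)], [np.float64(83.9), np.float64(83.0), np.float64(81.7), np.float64(82.1), np.float64(82.2)], [np.float64(84.0), np.float64(83.1), np.float64(82.5), np.float64(82.1), np.float64(82.1)]]
g [[np.float64(84.5), np.float64(84.0), np.float64(83.0), np.float64(83.2), np.float64(83.4)], [np.float64(84.8), np.float64(84.1), np.float64(83.3), np.float64(83.2), np.float64(83.2)], [np.float64(77.9), np.float64(76.3), np.float64(75.8), np.float64(76.5), np.float64(75.9)], [np.float64(85.1), np.float64(84.2), np.float64(83.3), np.float64(83.3), np.float64(83.1)]]
```

Emit:
step_arm(increments=[[-0.5, 1, -1.5, 0, 0, 0], [-1.5, 3, -4, 0, 0, 0], [-3, 6, -5, 0, 0, 0], [-4.5, 9, -5, 0, 0, 0], [-5.5, 11, -5, 0, 0, 0], [-6, 12, -5, 0, 0, 0], [-6, 12, -5, 0, 0, 0], [-6, 12, -5, 0, 0, 0]])

```text
t: 13.58
tcp_pos: [0.4963, -0.0759, 0.2213]
tcp_rot: [-0.0, 1.0, 0.002, 0.0]
ft_force: [0.1, 0.4, -0.9]
grip_width: 0.0098
grasp_force: 30.0
```

```bash
python3 look.py h
python3 - <<'E'
from h import *
import pickle
c=pickle.load(open("w4.pkl","rb"))
print(proj(c,[.5552,.0445,.058]),proj(c,[.5552,.0445,.0535]))
u,v=proj(c,[.5552,.0445,.058]).astype(int);x0=max(0,u-50);y0=max(0,v-37)
cv2.imwrite("pics/h.png",cv2.resize(c["im"][y0:y0+75,x0:x0+100],None,fx=7,fy=7,interpolation=cv2.INTER_CUBIC))
E
```

```text
13.575 [ 0.4963 -0.0759  0.2213] [-3.0e-04  1.0e+00  2.2e-03  4.0e-04] 0.009768467043800994 0.00739806440362229
tip expected [ 0.4964 -0.0758  0.1366] [323.3771409  207.02534857] target px [202.63594429 125.62903539]
[178.3 123.9] 27 [0.5586 0.072  0.058 ]
[190.  124.7] 25 [0.5569 0.0585 0.058 ]
[203.7 127.2] 25 [0.5536 0.0434 0.058 ]
[215.6 126.8] 26 [0.5533 0.0305 0.058 ]
[228.6 128.4] 29 [0.5511 0.0169 0.058 ]
243 147
[202.63594429 125.62903539] [204.24798643 125.38259241]
```

View pics/h.png

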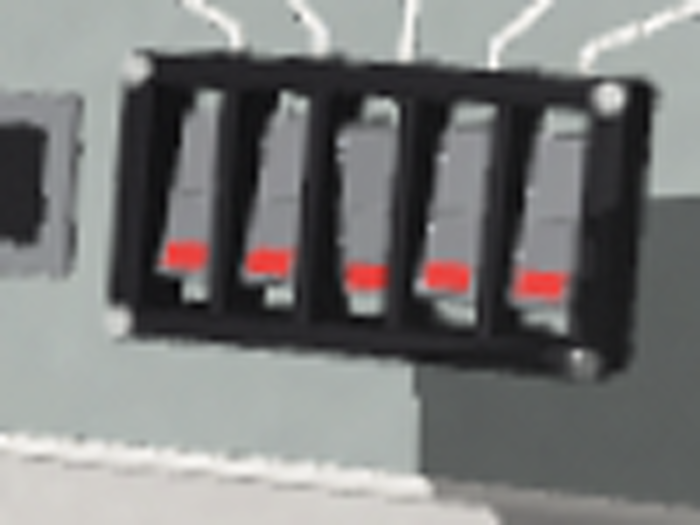

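Rocker 3, with its red mark at crop (366,277), is clearly tipped the other way from its four unchanged neighbours, so it has snapped on. The tip's pixel has stayed at (322,208), so the stylus has not slipped. Now back to the stand.

Emit:
step_arm(increments=[[-0.8, 2, 0, 0, 0, 0], [-2, 5.5, 0, 0, 0, 0], [-3.5, 9.7, 0, 0, 0, 0], [-4.8, 13, 0, 0, 0, 0], [-5.3, 14.6, 0, 0, 0, 0], [-5.4, 14.9, 0, 0, 0, 0], [-5.4, 14.9, 1, 0, 0, 0], [-5.4, 14.9, 2, 0, 0, 0], [-5.4, 14.9, 2.5, 0, 0, 0], [-5.4, 14.9, 2.5, 0, 0, 0]])

```text
t: 14.88
tcp_pos: [0.4421, -0.2255, 0.1956]
tcp_rot: [-0.0, 1.0, 0.002, -0.001]
ft_force: [-0.2, 0.2, 0.1]
grip_width: 0.0101
grasp_force: 30.0
```

Emit:
step_arm(increments=[[0, 0, 0, 0, 0, 0], [0, 0, 0, 0, 0, 0], [0, 0, 0, 0, 0, 0]])

```text
t: 15.25
tcp_pos: [0.4423, -0.2262, 0.1964]
tcp_rot: [0.0, 1.0, 0.001, 0.0]
ft_force: [-0.6, 0.0, -1.3]
grip_width: 0.0097
grasp_force: 30.0
```

Run:
```python
from h import *
s=manip.get_state();print(s["t"],s["tcp_pos"].round(4),s["tcp_rot"].round(4))
c=cap("wrist");tip=proj(c,s["tcp_pos"]+rot(s["tcp_rot"])@[0,0,.0847]);print(tip,proj(c,[.4432,-.2255,.075]))
u,v=proj(c,[.4432,-.2255,.075]).astype(int);x0=u-40;y0=v-30;print(x0,y0)
cv2.imwrite("pics/i.png",cv2.resize(c["im"][y0:y0+60,x0:x0+80],None,fx=10,fy=10,interpolation=cv2.INTER_CUBIC))
```

```text
15.25 [ 0.4423 -0.2262  0.1964] [1.0e-04 1.0e+00 1.5e-03 2.0e-04]
[323.37752466 207.02196459] [322.33068563 192.94206957]
282 162
```

View pics/i.png

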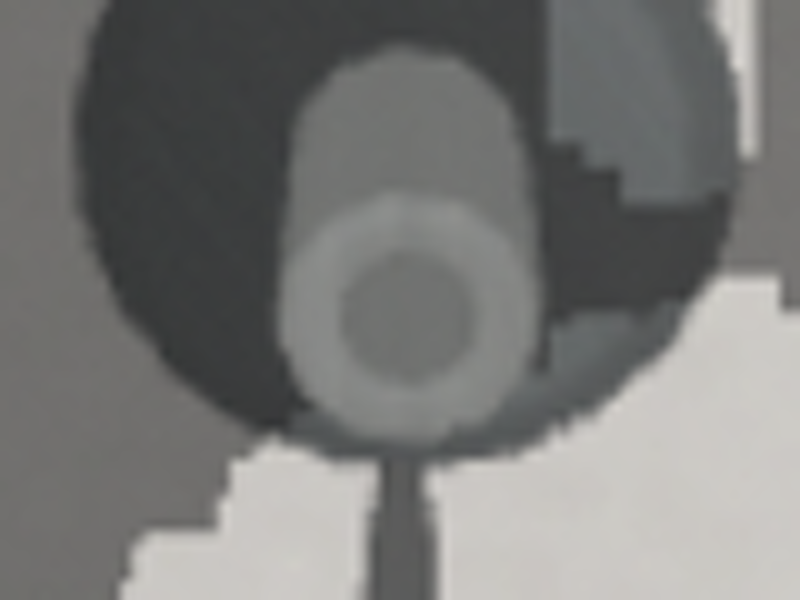

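The tube mouth appears at px (322.4,193.1), i.e. (0.4431,-0.2255), which matches the earlier measurement. The tip offset needs about +1 mm in x. Lowering into the bore.

Emit:
step_arm(increments=[[0.1, 0, 0.5, 0, 0, 0], [0.1, 0, 1.5, 0, 0, 0], [0.1, 0, 2.5, 0, 0, 0], [0.1, 0, 3.5, 0, 0, 0], [0.1, 0, 4.5, 0, 0, 0], [0.1, 0, 5.5, 0, 0, 0], [0.1, 0, 6, 0, 0, 0]])

```text
t: 16.18
tcp_pos: [0.443, -0.226, 0.1354]
tcp_rot: [-0.0, 1.0, 0.002, -0.0]
ft_force: [-0.7, -0.6, -0.2]
grip_width: 0.0102
grasp_force: 30.0
```

Emit:
step_arm(increments=[[0, 0, 0.7, 0, 0, 0], [0, 0, 1.4, 0, 0, 0], [0, 0, 2.1, 0, 0, 0], [0, 0, 2.7, 0, 0, 0], [0, 0, 3.2, 0, 0, 0], [0, 0, 3.3, 0, 0, 0], [0, 0, 3.3, 0, 0, 0]])

```text
t: 17.05
tcp_pos: [0.4432, -0.2261, 0.1032]
tcp_rot: [0.0, 1.0, 0.002, 0.0]
ft_force: [-0.9, 0.5, -0.9]
grip_width: 0.01
grasp_force: 30.0
```

Emit:
step_arm(increments=[[0, 0, 0.1, 0, 0, 0], [0, 0, 0.2, 0, 0, 0], [0, 0, 0.3, 0, 0, 0], [0, 0, 0.4, 0, 0, 0], [0, 0, 0.4, 0, 0, 0]])

```text
t: 17.68
tcp_pos: [0.4432, -0.2261, 0.0996]
tcp_rot: [0.0, 1.0, 0.002, 0.0]
ft_force: [-1.3, -0.1, 5.4]
grip_width: 0.0101
grasp_force: 30.0
```

It touches the rim at the same height as when it was taken (z 0.0996). Releasing.

Emit:
step_arm(increments=[[0, 0, 0, 0, 0, 0], [0, 0, 0, 0, 0, 0], [0, 0, 0, 0, 0, 0], [0, 0, 0, 0, 0, 0], [0, 0, 0, 0, 0, 0], [0, 0, 0, 0, 0, 0], [0, 0, 0, 0, 0, 0]], hand=-0.2)

```text
t: 18.55
tcp_pos: [0.4432, -0.2261, 0.0992]
tcp_rot: [0.0, 1.0, 0.002, -0.0]
ft_force: [0.2, 0.0, -0.4]
grip_width: 0.0531
grasp_force: 0.0
```

Emit:
step_arm(increments=[[0, 0, -0.5, 0, 0, 0], [0, 0, -2, 0, 0, 0], [0, 0, -4, 0, 0, 0], [0, 0, -6.5, 0, 0, 0], [0, 0, -9, 0, 0, 0], [0, 0, -11, 0, 0, 0], [0, 0, -11, 0, 0, 0]])

```text
t: 19.42
tcp_pos: [0.4441, -0.2266, 0.2112]
tcp_rot: [0.001, 1.0, 0.001, 0.002]
ft_force: [-0.6, -0.6, 0.2]
grip_width: 0.0528
grasp_force: 0.0
```

Emit:
step_arm(increments=[[0, 0, -1, 0, 0, 0], [2, -3, -3, 0, 0, 0], [5, -8, -6.5, 0, 0, 0], [6, -10, -7, 0, 0, 0], [6, -10, -7, 0, 0, 0], [6, -10, -7, 0, 0, 0]])

```text
t: 20.18
tcp_pos: [0.5016, -0.1272, 0.2785]
tcp_rot: [0.0, 1.0, 0.001, -0.001]
ft_force: [-0.4, 0.2, -0.0]
grip_width: 0.0533
grasp_force: 0.0
```

Run:
```python
from h import *
import pickle
w2=pickle.load(open("w2.pkl","rb"))
s=manip.get_state();print(s["t"],s["tcp_pos"].round(4),s["grip_width"],s["ft_force"])
c=cap("wrist");b=cap("top");a=cap("scene");a0,b0=pickle.load(open("ab.pkl","rb"))
u,v=proj(c,[.443,-.2255,.13]).round().astype(int);r=14
q=c["im"][v-r:v+r+1,u-r:u+r+1].astype(int);k=(q[...,0]>q[...,2]+60)&(q[...,0]>150)
vv,uu=np.nonzero(k);print((u,v),len(uu),onz(c,uu.mean()+u-r,vv.mean()+v-r,.13).round(4))
for n,c0,c1,box in(("a",a0,a,(380,145,460,210)),("b",b0,b,(375,220,425,265))):
    for cc in(c0,c1):
        m=cv2.inRange(cv2.cvtColor(cc["im"],cv2.COLOR_BGR2HSV),(105,110,40),(130,255,255));x0,y0,x1,y1=box
        y,x=np.nonzero(m[y0:y1,x0:x1]);print(n,len(x),x.min(initial=99)+x0,x.max(initial=0)+x0,y.min(initial=99)+y0,y.max(initial=0)+y0)
d=cv2.absdiff(cv2.GaussianBlur(b["im"],(5,5),0),cv2.GaussianBlur(b0["im"],(5,5),0)).max(2);print("vial row diff",d[145:172,255:350].max())
```

```text
20.175 [ 0.5016 -0.1272  0.2785] 0.053288167299725575 [-0.39674994  0.18344688 -0.02567262]
(np.int64(418), np.int64(242)) 65 [ 0.4418 -0.2252  0.13  ]
a 48 411 417 154 172
a 48 411 417 154 172
b 25 402 409 242 246
b 0 474 375 319 220
vial row diff 19
```

The stylus is back: the scene view gives the same blue extents as at the start (411–417, 154–172), and the wrist view puts its top at (0.442,-0.225). The arm is clear and touching nothing, so I'm handing in.

```bash
python3 -c "
from h import *
print(manip.finish_job())"
```

```text
the job is handed in; nothing more can be done
None
```

Rocker 3, for the black-capped vial in the middle place, is snapped on with the other four still off, the stylus is back upright and home in its stand, and the job was handed in at about 20 s; no verdict was returned.

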